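# Swap the electrode plate in the cell holder for the one that fits

### The job

The cell holder has the wrong electrode plate in it, one too narrow for its slot: draw it out and lay it flat in the steel tray. Then, of the three plates on the blue mat, find the one that fits the holder, just as wide as the slot takes and long enough to reach the end stop with its grip still outside, and slide it fully home. Leave the other two plates and all the other loose things where they are.

Things in the scene. Friction and masses are not known exactly. Their poses are not given: they have to be found in the camera images.
- holder: cell holder, fixed: aluminium base 130 x 76 x 10 mm (x, y, z), white rails forming a slot open to -x, with two lips over its sides (tops 22.5 mm high, 26 mm open strip between). Origin: centre of the base's underside; plates slide in towards +x. Two terminal posts 26 mm high at the far end. With a 90 mm plate home, the plate's origin is at x = -10 mm, its underside at z = 10 mm
- holder_mouth (a point): middle of the slot's mouth, on the slot floor (10 mm above the bench); axes as the holder. Slot 42.5 mm wide, 8.5 mm high, 55 mm deep. A bridge 10 mm long crosses above the mouth (underside 18.5, top 24.5 mm above the bench). Before the mouth the bare base is a 45 mm ledge; on its last 14 mm two flared lead-in guides, 8 mm high
- holder_stop (a point): middle of the slot's end stop, on the slot floor, 55 mm beyond the mouth; axes as the holder
- tray: open steel tray, fixed, 150 x 230 mm (x, y) outside, 22 mm high, walls and floor 4 mm; origin: centre of its underside
- mat: flat blue bench mat, fixed, 230 x 245 x 3 mm (x, y, z), on which three of the plates lie; origin: centre of its underside
- plate_a: steel electrode plate, blade 40 mm wide, 90 mm long (x from -45 to +45 mm), 6 mm thick, 90 g. Origin: on the underside, mid-width, 30 mm ahead (+x) of the grip's centre; x along the blade away from the grip, z up. Starts on the mat. Black upright grip fin (same on all four): 24 mm along x, 10 mm thick across y, top 44 mm above the underside, centre at x = -30 mm.
- plate_b: look-alike plate, blade 48 mm wide, 90 mm long (x -45 to +45), 6 mm thick. Origin: on the underside, mid-width, 30 mm ahead (+x) of the grip's centre; x along the blade away from the grip, z up. Starts on the mat. Black upright grip fin (same on all four): 24 mm along x, 10 mm thick across y, top 44 mm above the underside, centre at x = -30 mm.
- plate_c: look-alike plate, blade 40 mm wide but only 70 mm long (x -45 to +25), 6 mm thick. Origin: on the underside, mid-width, 30 mm ahead (+x) of the grip's centre; x along the blade away from the grip, z up. Starts on the mat. Black upright grip fin (same on all four): 24 mm along x, 10 mm thick across y, top 44 mm above the underside, centre at x = -30 mm.
- plate_d: look-alike plate, blade 32 mm wide, 90 mm long (x -45 to +45), 6 mm thick. Origin: on the underside, mid-width, 30 mm ahead (+x) of the grip's centre; x along the blade away from the grip, z up. Starts in the holder's slot, loose, not always fully in. Black upright grip fin (same on all four): 24 mm along x, 10 mm thick across y, top 44 mm above the underside, centre at x = -30 mm.
- plate_a_grip (a point): point in the grip fin of plate_a, fin centre, 32 mm above the plate's underside: a good place to pinch it across its 10 mm (y)
- plate_d_grip (a point): point in the grip fin of plate_d, fin centre, 32 mm above the plate's underside: a good place to pinch it across its 10 mm (y)
- vial: small amber glass vial, 28 mm across, 45 mm high, standing somewhere in the tray; origin: centre of its underside
- weigh_jar: small clear glass weighing jar, 34 mm across, 40 mm high, on the mat beyond the plates; origin: centre of its underside
- stopper: small rubber stopper standing on the mat on the robot's side of the plates, 24 mm across, 24 mm high; origin: centre of its underside
- red_jar: white plastic jar with a red cap, 54 mm across, 95 mm high; origin: centre of its underside
- reagent: square black reagent bottle, 75 x 75 mm, 159 mm high; origin: centre of its underside
- beaker: small glass beaker, 52 mm across, 70 mm high; origin: centre of its underside
- screwdriver: short screwdriver lying on the bench beyond the holder, 110 mm long; origin: middle of its underside
Mind the look-alikes: they are no part of the job. What is shaped like the plate_d but green is not meant.

How it is judged:
By the outcome, as a careful person would: the job done as asked, in the order asked, and still so for the second after the job is handed in, with the robot touching nothing.
It also fails if it takes over 54 s, if anything falls off the work surface, if the arm or the gripper's body presses on something with over 40 N, if the wrist force passes 120 N, or if a joint passes its speed limit or range.

### The arm

A 6-joint arm with a two-finger parallel gripper is mounted at the origin on the work surface. World frame = base frame: x ahead of the robot, y to its left, z up, the work surface at z = 0. Lengths are in mm, angles in rad, forces in N, time in s.
With the tool pointing down it reaches from about 425 to 1125 mm from the base axis. Payload 14.9 kg.
Tool frame: the origin (TCP) lies at the very end of the fingers, on their centre line; the grasp point (between the pads) lies 19 mm behind it; z points along the fingers, y is the direction in which the jaws open and shut (so a half turn about z gives the same grasp; the last joint's range is limited). The gripper opens to 91 mm and grips with 3 to 60 N. Pads are 32 mm wide; open, the fingers measure 118 mm over their backs; the gripper's body (76 mm by 178 mm) begins 60 mm behind the grasp point.
Start: joints at [-1.252, 0.379, 1.734, -0, 1.028, -0.033], TCP at [241.208, -657.143, 213.932] pointing down, gripper open.
Joint ranges: [-2.77, 2.77], [-0.74, 2.19], [0, 2.66], [-1.06, 4.2], [0.31, 2.87], [-3.08, 3.08]. Speed limits (rad/s): [1.89, 1.89, 2.39, 3.14, 3.14, 3.14].

### API

Orientations are given as a unit quaternion [x, y, z, w].
In Python, from bench import ctrl gives the robot as it stands. The module is installed in compiled form; this text tells all that it offers.
- The arm moves only by the tool jog_arm, never from a script. Its arguments are lists of equal length, an entry for each row: "grip": the finger opening in mm, from 0 to 91.2; "linear": the shift along the tool's x, y, z in units of 40 mm (1.0 is 40 mm), a list of three; "rot": the turn, a rotation vector about the tool's x, y, z in units of 8 degrees (1.0 is 8 degrees), a list of three. In form: {"grip": [grip, ...], "linear": [[tx, ty, tz], ...], "rot": [[wx, wy, wz], ...]}. A call has 1 to 8 rows; each row shifts and turns the pose as measured when the row begins, along the tool's axes as they then stand; what a row does not reach is not made up. A row lasts 1/8 s, in which the tool goes at most 62.5 mm and 10.7 degrees, less where a joint would pass 70% of its speed; a pose out of reach is approached as far as the arm can. A call is refused whole if a number of a shift passes 1 or a number of a turn 1, either way. A call with a gripper value outside its range is refused whole. The fingers move at their own pace and stop on an object; "force" is the grip in N (left out, the last holds). Time passes only in rows, so rows that do not move let the fingers close. It gives the time, the measured TCP pose, the force and the opening at its end, in the units of the state.
- ctrl.observe(): the state, without advancing time (a new reading comes with each control period).
- ctrl.camera(name): name is "scene" or "side" or "wrist"; returns (picture, depth): 384x512x3 uint8, red, green, blue; 384x512 float32, mm along the optical axis (not along the pixel's ray), 0 where there is no reading.
- ctrl.get_calibration(name): a dict with "fovy" (degrees; the focal length in pixels is half the picture's height over the tangent of half this angle, whatever the lens; pixels are square), "cx", "cy" (the principal point, pixels), "world_from_camera" (4x4, takes a point from camera to world coordinates). Camera axes: x right, y up, looking along -z (the intrinsics and any distortion apply to the point x, -y, -z); pixel columns grow to the right and rows downward; lengths in mm; the calibration is good to about 2 mm. The wrist camera is an equidistant fisheye: a pixel r from the principal point sees the ray r / f radians off the axis. A picture is of the moment at which its call begins: read the wrist's pose just before it. get_calibration takes no time and is no camera call; for the wrist camera it gives the pose at the moment of the call.
- ctrl.close_job(): hands the job in, once; it reports no verdict.
The state is a dict: "clock": time; "joint_positions": joint angles; "joint_velocities": joint speeds; "tau": joint torques, N m; "tool_pos": TCP position; "tcp_rot": TCP orientation; "contact_force": force on the tool from outside, world axes, zero at the start; "torque": the same for the moment, N m; "width": opening from 0.0 (shut) to 1.0 (fully open).
Only numpy, scipy, OpenCV 4.12 (cv2) and the standard library are available. Lean on these libraries where they do the work, as an engineer would, in place of code of your own. Each camera call takes 0.05 s, during which the arm holds its last target. There are 200 camera calls.

## Working session

There is one attempt and no reset: what is moved stays moved. The work goes in short steps, Python scripts to look and compute and a tool call to move; the robot and the scene stay as the last step left them, time stands still between calls to the robot, and variables do not carry over. Pictures are saved under pics/ and viewed, about 8 in all and at most 12, crops included, and the job is handed in when it is done.

Besides the shell and the picture viewer there is one more tool, called after "Call:" by a JSON object that holds its "name" and its "arguments", one argument or row to a line. jog_arm: Moves the arm, as the interface text tells. Its arguments: {"type":"object","properties":{"grip":{"type":"array","items":{"type":"number"}},"linear":{"type":"array","items":{"type":"array","items":{"type":"number"}}},"rot":{"type":"array","items":{"type":"array","items":{"type":"number"}}},"force":{"type":"number"}},"required":["grip","linear","rot"]}

```bash
mkdir -p pics
python3 - <<'E'
from bench import ctrl
import numpy as np,cv2
print(ctrl.observe())
for n in("scene","side"):
    p,d=ctrl.camera(n);c=ctrl.get_calibration(n);print(n,c)
    cv2.imwrite(f"pics/{n}0.png",p[:,:,::-1]);np.savez(f"pics/{n}0.npz",p=p,d=d)
a=[cv2.imread(f"pics/{n}0.png") for n in("scene","side")]
for n,i in zip("ab",a): cv2.imwrite(f"pics/{n}0.png",cv2.resize(i,(800,600),interpolation=cv2.INTER_CUBIC))
E
```

```text
{'clock': 0.0, 'joint_positions': array([-1.25231720e+00,  3.79398840e-01,  1.73477514e+00,  1.23034518e-05,
        1.02847834e+00, -3.33425538e-02]), 'joint_velocities': array([-0.00022196,  0.00125261,  0.00052697,  0.00053594, -0.00072703,
       -0.00061951]), 'tau': array([-3.12238662e-03, -7.63733339e+01, -4.34367228e+01,  6.48973603e-02,
        4.24591452e-02, -7.20567004e-05]), 'tool_pos': array([ 241.0738555 , -656.76550083,  213.29783926]), 'tcp_rot': array([ 9.84567963e-01,  1.75001843e-01, -7.00681444e-05, -5.25208085e-04]), 'contact_force': array([-0.11870675, -0.76841234,  0.35861528]), 'torque': array([ 0.03849019, -0.02001836,  0.00444267]), 'width': 0.9995599814215577}
scene {'fovy': 56.02759338623307, 'cx': 256.8753258513768, 'cy': 193.4801158387176, 'world_from_camera': array([[-7.93909353e-01, -4.52731876e-01,  4.05883957e-01,
         9.27501009e+02],
       [ 6.07882872e-01, -5.75993593e-01,  5.46543498e-01,
         5.09358723e+02],
       [-1.36511042e-02,  6.80635900e-01,  7.32494654e-01,
         7.43306433e+02],
       [ 0.00000000e+00,  0.00000000e+00,  0.00000000e+00,
         1.00000000e+00]])}
side {'fovy': 54.7213283054386, 'cx': 257.59391566282636, 'cy': 187.1694016633761, 'world_from_camera': array([[-8.89777489e-01,  2.76649017e-01, -3.62989452e-01,
         2.38685935e+02],
       [-4.56226544e-01, -5.17569676e-01,  7.23863917e-01,
         6.34837655e+02],
       [ 1.23839077e-02,  8.09683242e-01,  5.86736471e-01,
         5.97499947e+02],
       [ 0.00000000e+00,  0.00000000e+00,  0.00000000e+00,
         1.00000000e+00]])}
```

View pics/a0.png

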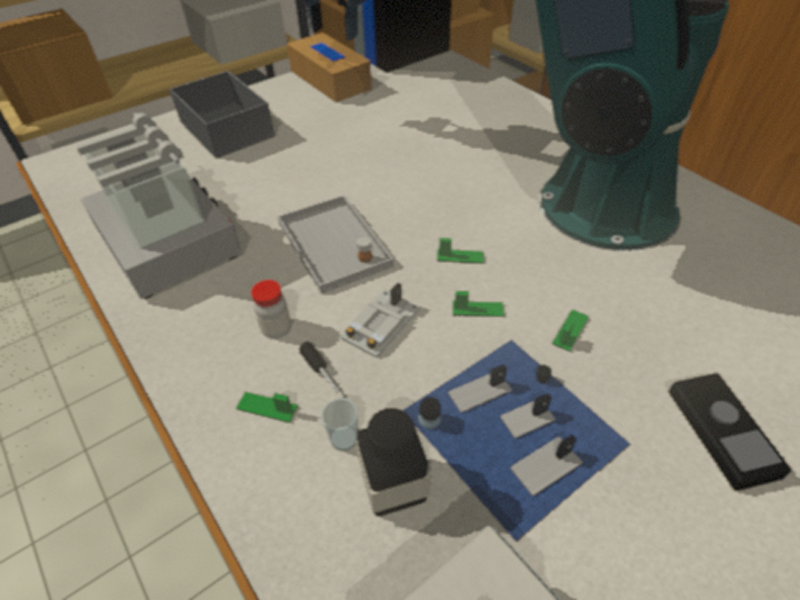

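View pics/b0.png

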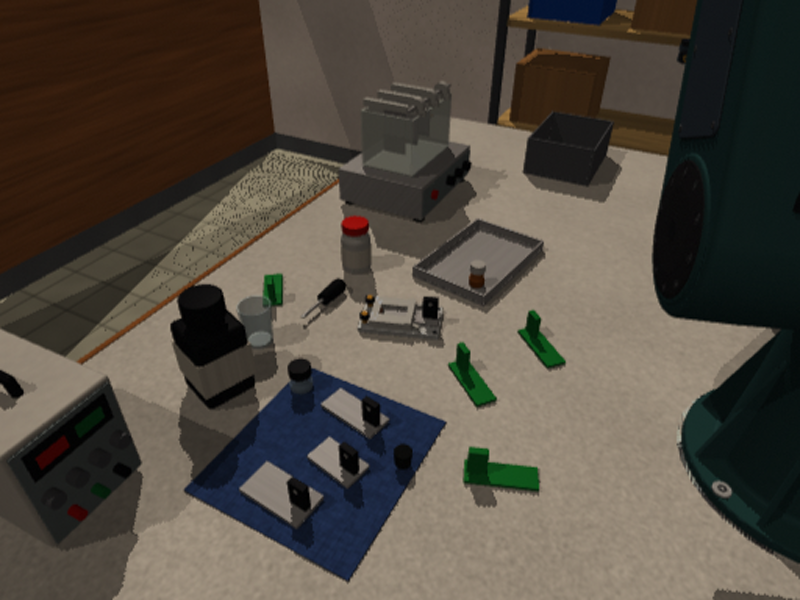

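The scene picture (800x600) shows the holder at (380,320) with plate_d's black fin at (396,293), and the tray at (335,242) with the vial at (364,250). Three plates lie on the mat:
- (480,390): long and medium width, likely plate_a.
- (527,415): short, so plate_c.
- (547,465): widest, so plate_b.

The green look-alikes are not meant.

Next I'll measure the three plates.

```bash
cat > h.py <<'E'
import numpy as np,cv2
from bench import ctrl
def rays(c,uv,fish=False):
    uv=np.atleast_2d(np.asarray(uv,float)); f=192/np.tan(np.radians(c["fovy"])/2)
    x=(uv[:,0]-c["cx"])/f; y=(uv[:,1]-c["cy"])/f
    if fish:
        r=np.hypot(x,y)+1e-12; s=np.sin(r)/r; v=np.c_[x*s,-y*s,-np.cos(r)]
    else: v=np.c_[x,-y,-np.ones_like(x)]
    M=c["world_from_camera"]; return M[:3,3],v@M[:3,:3].T
def onplane(c,uv,z,fish=False):
    o,d=rays(c,uv,fish); return o+d*((z-o[2])/d[:,2])[:,None]
def cloud(c,d,fish=False):
    v,u=np.mgrid[:384,:512]; uv=np.c_[u.ravel(),v.ravel()]
    o,r=rays(c,uv,fish); M=c["world_from_camera"]
    dep=-(r@M[:3,2]); P=o+r*(d.ravel()/dep)[:,None]
    P[d.ravel()<=0]=np.nan; return P.reshape(384,512,3)
E
python3 - <<'E'
from h import *
for n in("scene","side"):
    z=np.load(f"pics/{n}0.npz");p,d=z["p"],z["d"];c=ctrl.get_calibration(n)
    P=cloud(c,d); hsv=cv2.cvtColor(p,cv2.COLOR_RGB2HSV)
    mat=((hsv[...,0]>100)&(hsv[...,0]<130)&(hsv[...,1]>100)).astype(np.uint8)
    mat[:200]=0
    cs=max(cv2.findContours(mat,0,2)[0],key=cv2.contourArea); hull=cv2.convexHull(cs)
    W=onplane(c,hull[:,0],3)[:,:2].astype(np.float32); r=cv2.minAreaRect(W);print(n,"mat",r, "depthz",np.nanmedian(P[mat>0][:,2]))
    ins=cv2.fillPoly(np.zeros_like(mat),[hull],1)
    pl=((ins>0)&(hsv[...,1]<70)&(hsv[...,2]>90)).astype(np.uint8)
    nn,L,st,ce=cv2.connectedComponentsWithStats(pl)
    for i in range(1,nn):
        if st[i,4]<150: continue
        k=max(cv2.findContours((L==i).astype(np.uint8),0,1)[0],key=cv2.contourArea)
        r=cv2.minAreaRect(onplane(c,k[:,0],9)[:,:2].astype(np.float32));print("plate",ce[i].round(),np.round(r[0],1),np.round(r[1],1),round(r[2],1),"z",np.nanmedian(P[L==i][:,2]).round(1))
    dk=((hsv[...,2]<60)&(P[...,2]>15)&(P[...,2]<60)).astype(np.uint8)
    nn,L,st,ce=cv2.connectedComponentsWithStats(dk)
    for i in range(1,nn):
        if 40<st[i,4]<800: 
            Q=P[L==i]; print("dark",ce[i].round(),st[i,4],np.nanmedian(Q,0).round(1),np.nanpercentile(Q[:,2],[5,95]).round(1))
    im=p[:,:,::-1]
    x0,y0=(215,155) if n=="scene" else (225,150)
    big=cv2.resize(im[y0:y0+ (180 if n=="scene" else 80),x0:x0+(200 if n=="scene" else 80)],None,fx=4 if n=="scene" else 7,fy=4 if n=="scene" else 7,interpolation=2)
    cv2.imwrite(f"pics/{n}crop.png",big[:600,:800])
E
```

```text
scene mat ((550.9044189453125, 278.7381591796875), (199.10963439941406, 201.87200927734375), 89.21821594238281) depthz 3.983634325586877
plate [335. 268.] [515.5 261.7] [43.7 74.5] 78.2 z 9.7
plate [347. 298.] [550.3 331.1] [52.1 93.7] 83.4 z 9.8
dark [264.  32.] 467 [ -97.9 -795.    37.9] [17.5 58.3]
dark [136.  62.] 337 [ 480.1 -904.2   39. ] [17.8 57.9]
dark [364. 127.] 63 [ 95.4 -33.2  42.5] [23.5 57.6]
dark [424. 133.] 176 [-35.4  99.2  39. ] [18.3 58.7]
dark [399. 139.] 171 [58.6 75.4 45. ] [24.6 58.6]
dark [200. 228.] 69 [711.4 -20.7  24.4] [18.7 27.3]
dark [318. 240.] 63 [513.3 192.5  36.2] [18.3 48.9]
dark [347. 239.] 42 [449.1 229.6  26. ] [16.6 29.3]
dark [346. 259.] 85 [499.4 269.1  38.8] [17.8 48.6]
dark [275. 261.] 143 [634.7 177.8  43.5] [32.6 45.6]
dark [362. 286.] 88 [525.1 337.1  42.8] [20.2 49.1]
dark [256. 324.] 50 [751.8 257.3  18.8] [15.4 22.9]
side mat ((537.9105834960938, 256.5872802734375), (243.67422485351562, 228.63734436035156), 89.2332534790039) depthz 3.8656320864464533
plate [221. 261.] [542.8 179.9] [39.9 78.3] 78.4 z 9.8
plate [210. 292.] [518.3 259. 
[... 576 characters left out ...]
5] [15.3 22.2]
dark [305. 177.] 76 [ 496.5 -168.6   26.9] [16.9 45.2]
dark [173. 185.] 44 [786.7  34.3  30.9] [19.2 43.8]
dark [212. 186.] 132 [704.2 -23.3  23. ] [16.4 26.6]
dark [275. 197.] 146 [528.1 -38.2  37.1] [16.6 54.8]
dark [341. 207.] 83 [372.4 -85.3  30. ] [15.9 43.8]
dark [296. 229.] 83 [438.4  38.3  31.4] [16.3 44.4]
dark [143. 246.] 352 [702.  246.1  28.8] [16.4 56.5]
dark [192. 239.] 238 [624.1 179.3  41. ] [17. 45.]
dark [237. 263.] 161 [503.6 192.2  37.6] [18.1 48.7]
dark [223. 293.] 187 [490.6 269.2  37.3] [18.1 48.6]
dark [257. 291.] 133 [439.7 228.5  27.2] [17.3 29.1]
dark [305. 295.] 135 [354.5 199.1  30.8] [17.5 44. ]
dark [191. 315.] 206 [513.7 337.4  39.2] [17.8 48.9]
```

View pics/scenecrop.png

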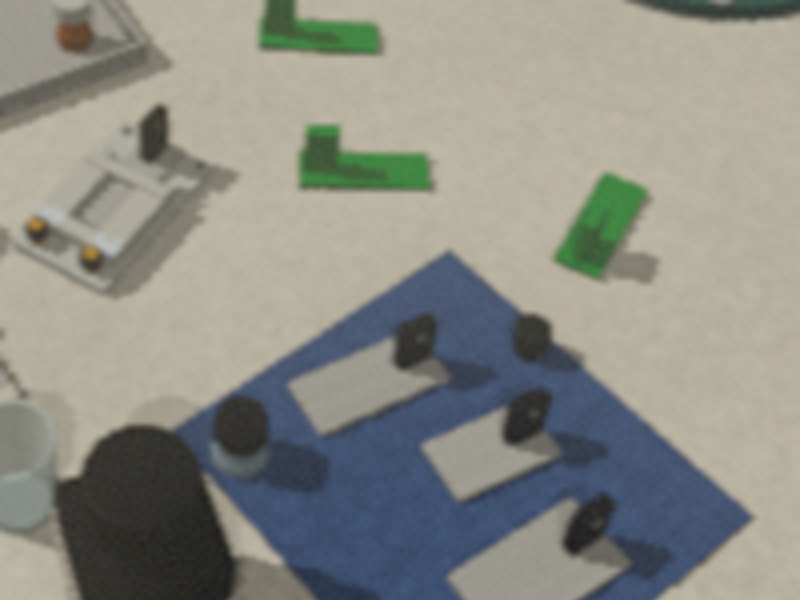

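View pics/sidecrop.png

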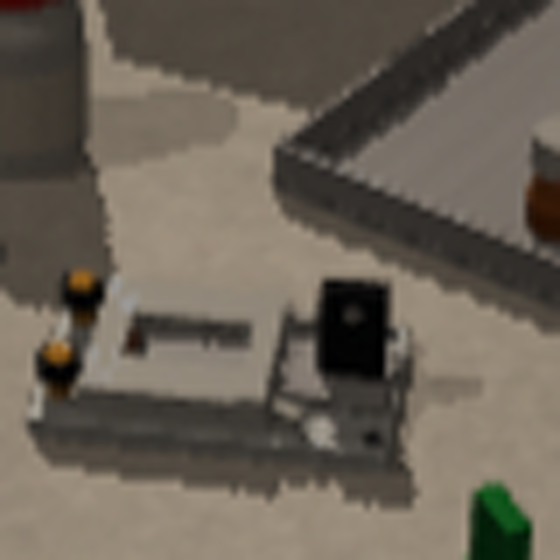

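Crops: plate_a at crop (370,385) is the 40 mm, long blade. In the side view the blades measure about 40x78 plus the part hidden by the fin, against 40x60 for c and 48x80 for b. The holder's brass posts are at scene crop (37,228) and (92,258). D's fin sits right before the bridge.

Next come the holder, tray and vial.

Run:
```python
from h import *
for n in("scene","side"):
    z=np.load(f"pics/{n}0.npz");p,d=z["p"],z["d"];c=ctrl.get_calibration(n)
    P=cloud(c,d); hsv=cv2.cvtColor(p,cv2.COLOR_RGB2HSV)
    reg=(P[...,0]>350)&(P[...,0]<900)&(P[...,1]>-400)&(P[...,1]<120)
    br=(reg&(hsv[...,0]<25)&(hsv[...,1]>130)&(hsv[...,2]>90)&(P[...,2]<60)).astype(np.uint8)
    nn,L,st,ce=cv2.connectedComponentsWithStats(br)
    for i in range(1,nn):
        if st[i,4]>4: print(n,"brass",ce[i].round(1),st[i,4],onplane(c,ce[i],26)[0].round(1),np.nanmedian(P[L==i],0).round(1))
    for nm,lo,hi in(("all>6",6,60),):
        m=(reg&(P[...,2]>lo)&(P[...,2]<hi)).astype(np.uint8)
        nn,L,st,ce=cv2.connectedComponentsWithStats(m)
        for i in range(1,nn):
            if st[i,4]<150: continue
            Q=P[L==i]; Q1=Q[(Q[:,2]>18)&(Q[:,2]<26)][:,:2].astype(np.float32)
            print(n,nm,ce[i].round(),st[i,4],[np.round(x,1) for x in cv2.minAreaRect(Q[:,:2].astype(np.float32))],"z18-26",[np.round(x,1) for x in cv2.minAreaRect(Q1)] if len(Q1)>5 else 0)
    # D fin
    dk=reg&(hsv[...,2]<60)&(P[...,2]>30)&(P[...,2]<58)&(np.hypot(P[...,0]-530,P[...,1]+38)<60)
    Q=P[dk]; print("finD",len(Q),np.median(Q,0).round(1),Q.min(0).round(),Q.max(0).round())
    vm=reg&(P[...,2]>30)&(P[...,2]<55)&(np.hypot(P[...,0]-520,P[...,1]+150)<120); 
    nn,L,st,ce=cv2.connectedComponentsWithStats(vm.astype(np.uint8))
    for i in range(1,nn):
        if st[i,4]>15: print("tall",ce[i].round(),np.median(P[L==i],0).round(1),st[i,4])
    for nm,ctr in (("A",(505,192)),("C",(495,269)),("B",(515,337))):
        dk=(hsv[...,2]<70)&(P[...,2]>40)&(P[...,2]<52)&(np.hypot(P[...,0]-ctr[0],P[...,1]-ctr[1])<30)
        Q=P[dk]; print("fin",nm,len(Q),[np.round(x,1) for x in cv2.minAreaRect(Q[:,:2].astype(np.float32))])
c=ctrl.get_calibration("wrist"); print(c, ctrl.observe()["tool_pos"])
```

```text
scene brass [231.6 163.6] 9 [ 515.5 -167.4   26. ] [ 514.3 -170.9   23.3]
scene brass [223.7 211. ] 7 [635.7 -29.8  26. ] [636.4 -27.1  28. ]
scene brass [237.1 218.1] 8 [621.9  11.2  26. ] [622.8  13.5  28.3]
scene all>6 [217. 156.] 970 [array([ 527.3, -254.3]), array([234.5, 151.9]), np.float64(80.6)] z18-26 [array([ 527.2, -254.5]), array([234.2, 151.5]), np.float64(80.2)]
scene all>6 [118. 171.] 955 [array([ 792.8, -336.9]), array([ 55.2, 207.5]), np.float64(77.1)] z18-26 [array([ 794.5, -336.3]), array([ 50.7, 205.9]), np.float64(75.5)]
scene all>6 [286. 160.] 164 [array([365.2, -77.4]), array([30.8, 65.8]), np.float64(48.7)] z18-26 [array([381.2, -87.2]), array([ 5.4, 24. ]), np.float64(50.0)]
scene all>6 [243. 205.] 1151 [array([577.7, -26.1]), array([132.,  76.]), np.float64(18.8)] z18-26 [array([579.6, -25.3]), array([122. ,  69.5]), np.float64(17.4)]
scene all>6 [302. 195.] 281 [array([422.9,  51.3]), array([39.3, 88.4]), np.float64(42.6)] z18-26 [array([449. ,  35.6]), array([ 8.1, 24.5]), np.float64(39.4)]
scene all>6 [175. 207.] 294 [array([ 730.1, -119.3]), array([29.9,
[... 2621 characters left out ...]
in A 70 [array([506.5, 188.4]), array([12.2, 24.9]), np.float64(75.8)]
fin C 84 [array([493. , 265.8]), array([10.2, 24.2]), np.float64(77.0)]
fin B 98 [array([516.5, 334.8]), array([23.3, 11.1]), np.float64(1.3)]
{'fovy': 65.70646984690485, 'cx': 255.01153310341013, 'cy': 190.83569166365388, 'world_from_camera': array([[ 3.44996138e-01,  9.12093361e-01,  2.21502518e-01,
         3.01666205e+02],
       [-9.38603009e-01,  3.35611942e-01,  7.99313229e-02,
        -6.33680276e+02],
       [-1.43406105e-03, -2.35478927e-01,  9.71878397e-01,
         3.83527343e+02],
       [ 0.00000000e+00,  0.00000000e+00,  0.00000000e+00,
         1.00000000e+00]])} [ 241.08468265 -656.7885526   213.3543708 ]
```

Holder: centre about (575.6,-25.7), yaw about 18°, and D's fin at about (531,-37). Tray: centre (525.7,-254.5), yaw about -9.5°, vial at (504,-171). Now I'll move above the holder.

Call:
{"name": "jog_arm", "arguments": {
  "grip": [60,60,60,60,60,60,60,60],
  "linear": [
    [1,-1,0.1],
    [1,-1,0.1],
    [1,-1,0.2],
    [1,-1,0.2],
    [1,-1,0.2],
    [1,-1,0.2],
    [1,-1,0.2],
    [1,-1,0.2]
  ],
  "rot": [
    [0,0,0.27],
    [0,0,0],
    [0,0,0],
    [0,0,0],
    [0,0,0],
    [0,0,0],
    [0,0,0],
    [0,0,0]
  ],
  "force": 30
}}

```text
clock: 1.1
tool_pos: [448.8, -243.3, 155.1]
tcp_rot: [0.988, 0.153, 0.0, -0.0]
contact_force: [1.2, -0.1, 0.7]
width: 0.659
```

```bash
cat >> h.py <<'E'
from scipy.spatial.transform import Rotation as R
def go(x,y,z,yaw):
    s=ctrl.observe(); r=R.from_quat(s["tcp_rot"]); t=np.array([x,y,z])-s["tool_pos"]
    X=r.apply([1,0,0]); cur=np.degrees(np.arctan2(X[1],X[0]))
    print("clk",round(s["clock"],2),"pos",s["tool_pos"].round(1),"yaw",cur.round(2),"F",s["contact_force"].round(1),"w",round(s["width"]*91.2,1),"tilt",r.apply([0,0,1]).round(4)[:2])
    print(" shift units",(r.inv().apply(t)/40).round(2),"tz units",round(-(yaw-cur)/8,2))
E
python3 -c "
from h import *
go(531,-37,125,18)"
```

```text
clk 1.1 pos [ 448.8 -243.3  155.1] yaw 17.59 F [ 1.2 -0.1  0.7] w 60.1 tilt [-0.0001  0.0006]
 shift units [ 3.52 -4.29  0.75] tz units -0.05
```

Call:
{"name": "jog_arm", "arguments": {
  "grip": [60,60,60,60,60,60],
  "linear": [
    [0.8,-1,0.2],
    [0.8,-1,0.2],
    [0.8,-1,0.2],
    [0.8,-1,0.1],
    [0.2,-0.2,0],
    [0,0,0]
  ],
  "rot": [
    [0,0,-0.05],
    [0,0,0],
    [0,0,0],
    [0,0,0],
    [0,0,0],
    [0,0,0]
  ]
}}

```text
clock: 1.85
tool_pos: [528.3, -31.9, 125.4]
tcp_rot: [0.987, 0.159, -0.001, -0.0]
contact_force: [0.5, -0.3, 0.2]
width: 0.659
```

Run:
```python
from h import *
go(531,-37,125,18)
c=ctrl.get_calibration("wrist");p,d=ctrl.camera("wrist");np.savez("pics/w1.npz",p=p,d=d,M=c["world_from_camera"])
cv2.imwrite("pics/w1.png",cv2.resize(p[:,:,::-1],(800,600),interpolation=2))
P=cloud(c,d,True)
# check: bench z
print(np.nanpercentile(P[...,2],[5,50,95]).round(1))
hsv=cv2.cvtColor(p,cv2.COLOR_RGB2HSV)
a=np.radians(18); ex=np.array([np.cos(a),np.sin(a)]);ey=np.array([-ex[1],ex[0]])
H=np.array([575.6,-25.7]); q=(P[...,:2]-H); hx=q@ex; hy=q@ey
m=((P[...,2]>6)&(P[...,2]<60)&(abs(hx)<90)&(abs(hy)<60)).astype(np.uint8)
Q=P[(m>0)&(P[...,2]<28)][:,:2].astype(np.float32);print("holder",cv2.minAreaRect(Q))
f=(m>0)&(P[...,2]>48)&(abs(hx)<60)&(hsv[...,2]<90)
print("fin top",f.sum(),cv2.minAreaRect(P[f][:,:2].astype(np.float32)),"hx",np.percentile(hx[f],[2,98]),"hy",np.percentile(hy[f],[2,98]),P[f][:,2].mean())
```

```text
clk 1.85 pos [528.3 -31.9 125.4] yaw 18.26 F [ 0.5 -0.3  0.2] w 60.1 tilt [-0.0012  0.0007]
 shift units [0.02 0.14 0.01] tz units 0.03
[ -1.4   6.4 246.5]
holder ((574.888671875, -27.29990005493164), (128.7156524658203, 76.86202239990234), 18.25008773803711)
fin top 271 ((530.4141845703125, -40.98793029785156), (22.675376892089844, 8.9119291305542), 16.227264404296875) hx [-58.40625797 -36.47734977] hy [-4.61173759  3.20579208] 53.06947210914349
```

View pics/w1.png

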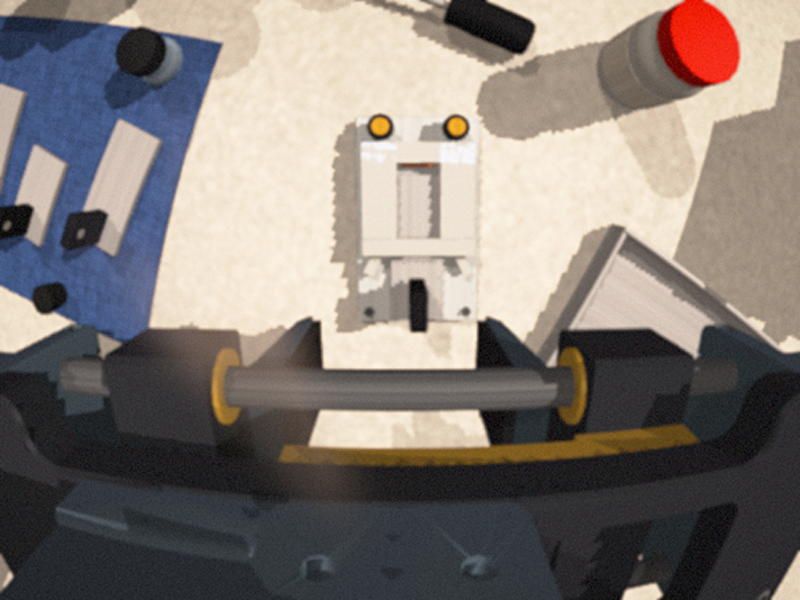

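Wrist view: holder at (418,230), D's fin top at (418,305) aligned with the tool. Plate_a is at (125,180), the second in from the right on the mat. Descending onto the fin.

Call:
{"name": "jog_arm", "arguments": {
  "grip": [60,60,60,60,30,5,5,5],
  "linear": [
    [0,0.22,0.5],
    [0,0,0.8],
    [0,0,0.8],
    [0,0,0.35],
    [0,0,0],
    [0,0,0],
    [0,0,0],
    [0,0,0]
  ],
  "rot": [
    [0,0,0],
    [0,0,0],
    [0,0,0],
    [0,0,0],
    [0,0,0],
    [0,0,0],
    [0,0,0],
    [0,0,0]
  ],
  "force": 30
}}

```text
clock: 2.9
tool_pos: [531.7, -47.7, 29.0]
tcp_rot: [0.988, 0.155, 0.002, 0.001]
contact_force: [0.7, -1.0, 0.4]
width: 0.247
```

```bash
python3 -c "
from h import *
go(530.5,-40.5,26,18.2)"
```

```text
clk 2.9 pos [531.7 -47.7  29. ] yaw 17.81 F [ 0.7 -1.   0.4] w 22.5 tilt [ 0.0043 -0.0004]
 shift units [ 0.03 -0.18  0.07] tz units -0.05
```

Call:
{"name": "jog_arm", "arguments": {
  "grip": [26,26,5,5,5,5],
  "linear": [
    [0.03,-0.18,0.07],
    [0,0,0],
    [0,0,0],
    [0,0,0],
    [0,0,0],
    [0,0,0]
  ],
  "rot": [
    [0,0,-0.05],
    [0,0,0],
    [0,0,0],
    [0,0,0],
    [0,0,0],
    [0,0,0]
  ]
}}

```text
clock: 3.65
tool_pos: [530.8, -39.7, 26.5]
tcp_rot: [0.987, 0.159, 0.002, 0.001]
contact_force: [-0.0, 0.0, 0.7]
width: 0.105
```

```bash
python3 -c "
from h import *
go(530.5,-40.5,26,18.2)"
```

```text
clk 3.65 pos [530.8 -39.7  26.5] yaw 18.27 F [-0.   0.   0.7] w 9.6 tilt [ 0.005  -0.0004]
 shift units [-0.01  0.02  0.01] tz units 0.01
```

Gripped on D's fin. Drawing it straight out.

Call:
{"name": "jog_arm", "arguments": {
  "grip": [5,5,5,5,5],
  "linear": [
    [-0.25,0,0],
    [-0.5,0,0],
    [-0.5,0,0],
    [-0.5,0,0],
    [0,0,0]
  ],
  "rot": [
    [0,0,0],
    [0,0,0],
    [0,0,0],
    [0,0,0],
    [0,0,0]
  ]
}}

```text
clock: 4.28
tool_pos: [458.7, -63.4, 26.3]
tcp_rot: [0.987, 0.158, 0.002, 0.001]
contact_force: [-0.1, 0.3, -1.2]
width: 0.108
```

```bash
python3 -c "
from h import *
go(530.5,-40.5,26,18.2)
go(470,-60,85,18.2)"
```

```text
clk 4.28 pos [458.7 -63.4  26.3] yaw 18.23 F [-0.1  0.3 -1.2] w 9.8 tilt [ 0.0051 -0.0004]
 shift units [1.88 0.02 0.02] tz units 0.0
clk 4.28 pos [458.7 -63.4  26.3] yaw 18.23 F [-0.1  0.3 -1.2] w 9.8 tilt [ 0.0051 -0.0004]
 shift units [ 0.3   0.01 -1.47] tz units 0.0
```

Call:
{"name": "jog_arm", "arguments": {
  "grip": [5,5,5,5,5,5,5,5],
  "linear": [
    [0,0,-0.9],
    [0,0,-0.9],
    [-0.2,1,0],
    [-0.2,1,0],
    [-0.2,1,0],
    [-0.2,1,0],
    [-0.1,1,0],
    [0,0.4,0]
  ],
  "rot": [
    [0,0,0],
    [0,0,0],
    [0,0,0],
    [0,0,0],
    [0,0,0],
    [0,0,0],
    [0,0,0],
    [0,0,0]
  ]
}}

```text
clock: 5.28
tool_pos: [491.3, -285.8, 100.3]
tcp_rot: [0.987, 0.159, 0.001, 0.0]
contact_force: [-0.1, 0.7, -0.4]
width: 0.105
```

Run:
```python
from h import *
go(493,-288,23,18.2)
p,d=ctrl.camera("scene");p2,d2=ctrl.camera("side")
cv2.imwrite("pics/s2.png",np.hstack([cv2.resize(p[90:240,120:320,::-1],(400,300)),cv2.resize(p2[90:240,220:420,::-1],(400,300))]))
```

```text
clk 5.28 pos [ 491.3 -285.8  100.3] yaw 18.32 F [-0.1  0.7 -0.4] w 9.5 tilt [ 0.0019 -0.0001]
 shift units [0.02 0.06 1.93] tz units 0.01
```

View pics/s2.png

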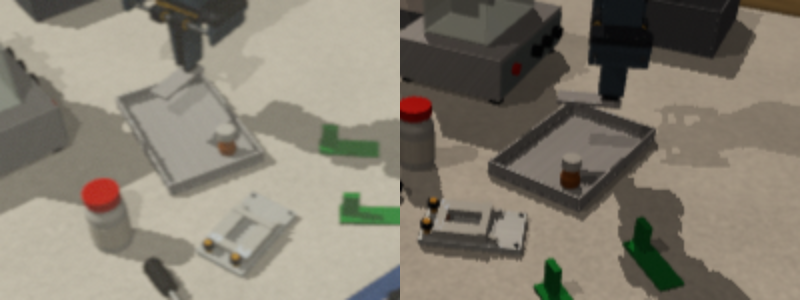

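The holder is empty, plate D hangs over the tray, and the vial is still standing. Lowering.

Call:
{"name": "jog_arm", "arguments": {
  "grip": [5,5,5,5,5,5,5],
  "linear": [
    [0,0,0],
    [0,0,0.6],
    [0,0,0.6],
    [0,0,0.4],
    [0,0,0.2],
    [0,0,0],
    [0,0,0]
  ],
  "rot": [
    [0,0,0],
    [0,0,0],
    [0,0,0],
    [0,0,0],
    [0,0,0],
    [0,0,0],
    [0,0,0]
  ]
}}

```text
clock: 6.25
tool_pos: [491.1, -279.4, 27.0]
tcp_rot: [0.987, 0.162, 0.001, -0.0]
contact_force: [0.9, 0.6, -0.7]
width: 0.107
```

Run:
```python
from h import *
go(493,-288,20.5,18.2)
```

```text
clk 6.25 pos [ 491.1 -279.4   27. ] yaw 18.59 F [ 0.9  0.6 -0.7] w 9.8 tilt [0.001  0.0008]
 shift units [-0.02  0.22  0.16] tz units 0.05
```

Call:
{"name": "jog_arm", "arguments": {
  "grip": [5,5,5],
  "linear": [
    [0,0,0.1],
    [0,0,0.05],
    [0,0,0]
  ],
  "rot": [
    [0,0,0],
    [0,0,0],
    [0,0,0]
  ]
}}

```text
clock: 6.62
tool_pos: [491.7, -279.9, 21.7]
tcp_rot: [0.987, 0.161, 0.001, 0.0]
contact_force: [0.2, 0.2, -0.7]
width: 0.105
```

Run:
```python
from h import *
go(493,-288,20.5,18.2)
```

```text
clk 6.62 pos [ 491.7 -279.9   21.7] yaw 18.58 F [ 0.2  0.2 -0.7] w 9.6 tilt [ 0.0026 -0.0002]
 shift units [-0.03  0.2   0.03] tz units 0.05
```

Call:
{"name": "jog_arm", "arguments": {
  "grip": [5,5,30,30,30,40,40,40],
  "linear": [
    [0,0,0.04],
    [0,0,0],
    [0,0,0],
    [0,0,0],
    [0,0,-0.5],
    [0,0,-1],
    [0,0,-1],
    [0,0,0]
  ],
  "rot": [
    [0,0,0],
    [0,0,0],
    [0,0,0],
    [0,0,0],
    [0,0,0],
    [0,0,0],
    [0,0,0],
    [0,0,0]
  ]
}}

```text
clock: 7.62
tool_pos: [492.1, -280.3, 127.1]
tcp_rot: [0.987, 0.161, 0.002, 0.001]
contact_force: [0.4, 0.4, -0.2]
width: 0.438
```

Run:
```python
from h import *
go(505,190,125,-11.6)
c=ctrl.get_calibration("side");p2,d2=ctrl.camera("side");P=cloud(c,d2)
q=(np.hypot(P[...,0]-520,P[...,1]+272)<40)&(P[...,2]<60); print("zs in plate area",np.percentile(P[q][:,2],[10,50,90,98]).round(1))
c=ctrl.get_calibration("wrist");p,d=ctrl.camera("wrist")
cv2.imwrite("pics/w3.png",cv2.resize(p[:,:,::-1],(640,480)))
```

```text
clk 7.62 pos [ 492.1 -280.3  127.1] yaw 18.57 F [ 0.4  0.4 -0.2] w 39.9 tilt [ 0.0043 -0.0013]
 shift units [  4.05 -11.04   0.04] tz units 3.77
zs in plate area [ 4.5 10.4 39.  48.6]
```

View pics/w3.png

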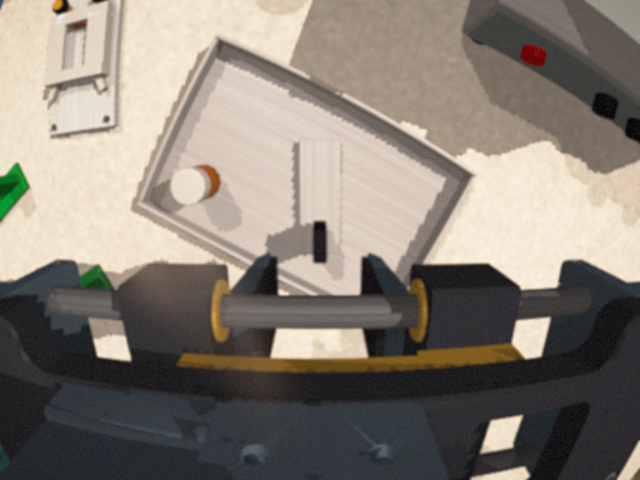

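Plate D lies flat in the tray at (320,190), clear of the standing vial. Going to plate A.

Call:
{"name": "jog_arm", "arguments": {
  "grip": [60,60,60,60,60,60,60,60],
  "linear": [
    [0.37,-1,0],
    [0.37,-1,0],
    [0.37,-1,0],
    [0.37,-1,0],
    [0.37,-1,0],
    [0.37,-1,0],
    [0.37,-1,0],
    [0.37,-1,0]
  ],
  "rot": [
    [0,0,0],
    [0,0,0],
    [0,0,0],
    [0,0,0],
    [0,0,0],
    [0,0,0],
    [0,0,0],
    [0,0,0]
  ]
}}

```text
clock: 8.72
tool_pos: [496.0, 70.4, 118.0]
tcp_rot: [0.987, 0.159, -0.005, -0.002]
contact_force: [0.5, -0.8, -0.4]
width: 0.663
```

Run:
```python
from h import *
go(505,190,120,-11.6)
```

```text
clk 8.72 pos [496.   70.4 118. ] yaw 18.29 F [ 0.5 -0.8 -0.4] w 60.4 tilt [-0.0113  0.0029]
 shift units [ 1.15 -2.77 -0.04] tz units 3.74
```

Call:
{"name": "jog_arm", "arguments": {
  "grip": [60,60,60,60,60,60,60],
  "linear": [
    [0.5,-1,0],
    [0.4,-1,0],
    [0.15,-0.5,0],
    [0,0,0],
    [0,0,0],
    [0,0,0],
    [0,0,0]
  ],
  "rot": [
    [0,0,0],
    [0,0,0],
    [0,0,0.9],
    [0,0,1],
    [0,0,1],
    [0,0,0.8],
    [0,0,0]
  ]
}}

```text
clock: 9.6
tool_pos: [498.7, 184.1, 111.0]
tcp_rot: [0.995, -0.104, -0.012, 0.002]
contact_force: [-0.1, -0.1, 0.2]
width: 0.656
```

```bash
cat > fin.py <<'E'
from h import *
def fin(x0,y0,zlo,zhi,tag):
    c=ctrl.get_calibration("wrist");p,d=ctrl.camera("wrist");P=cloud(c,d,True)
    cv2.imwrite(f"pics/{tag}.png",cv2.resize(p[:,:,::-1],(640,480)))
    v=p.max(2); f=(v<90)&(P[...,2]>zlo)&(P[...,2]<zhi)&(np.hypot(P[...,0]-x0,P[...,1]-y0)<30)
    r=cv2.minAreaRect(P[f][:,:2].astype(np.float32)); print(tag,f.sum(),r,P[f][:,2].mean()); return c,p,d,P
E
python3 - <<'E'
from fin import *
go(505,190,120,-11.6)
c,p,d,P=fin(507,190,42,55,"w4")
hsv=cv2.cvtColor(p,cv2.COLOR_RGB2HSV)
m=((P[...,2]>6)&(P[...,2]<13)&(hsv[...,1]<80)&(P[...,0]>470)&(P[...,0]<620)&(P[...,1]<232)&(P[...,1]>100)).astype(np.uint8)
nn,L,st,ce=cv2.connectedComponentsWithStats(m)
for i in range(1,nn):
    if st[i,4]>200: print("blade",ce[i],cv2.minAreaRect(P[L==i][:,:2].astype(np.float32)))
E
```

```text
clk 9.6 pos [498.7 184.1 111. ] yaw -11.92 F [-0.1 -0.1  0.2] w 59.8 tilt [-0.0241 -0.0008]
 shift units [ 0.12 -0.17 -0.23] tz units -0.04
w4 327 ((507.7619323730469, 188.19482421875), (9.518952369689941, 23.458269119262695), 80.76158142089844) 46.2273112680349
blade [247.91468568 142.45958796] ((536.7542114257812, 182.6326141357422), (39.89116287231445, 89.59123229980469), 79.10392761230469)
```

View pics/w4.png

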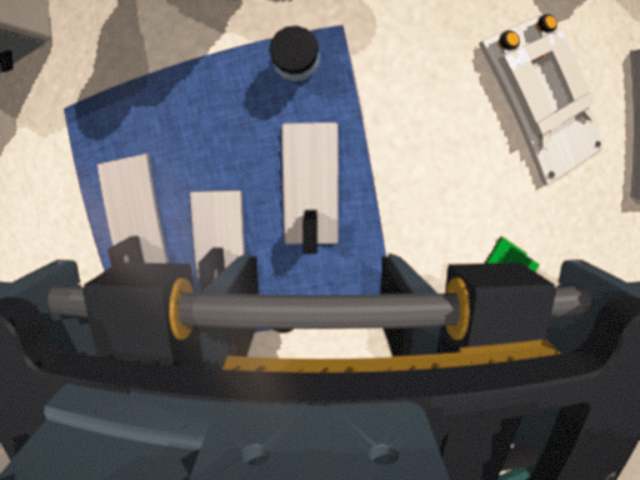

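The blade measures 39.9 x 89.6 mm, so this is plate_a at (310,180). Plate_c at (217,235) is short and plate_b at (135,210) is wide. I'll centre, level the tool, then descend.

Call:
{"name": "jog_arm", "arguments": {
  "grip": [50,50,50],
  "linear": [
    [0.19,-0.15,0.2],
    [0,0,0],
    [0,0,0]
  ],
  "rot": [
    [0,0.17,-0.13],
    [0,0,0],
    [0,0,0]
  ]
}}

```text
clock: 10.02
tool_pos: [507.4, 188.6, 101.5]
tcp_rot: [0.996, -0.091, 0.0, 0.003]
contact_force: [-0.5, 0.0, -0.6]
width: 0.547
```

Run:
```python
from h import *
go(507.3,188.3,19.5,-10.9)
```

```text
clk 10.03 pos [507.4 188.6 101.5] yaw -10.46 F [-0.5  0.  -0.6] w 49.9 tilt [-0.0002 -0.0061]
 shift units [-0.   -0.01  2.05] tz units 0.06
```

Call:
{"name": "jog_arm", "arguments": {
  "grip": [50,50,50,50,50,50],
  "linear": [
    [0,0,0.6],
    [0,0,0.7],
    [0,0,0.5],
    [0,0,0.1],
    [0,0,0],
    [0,0,0]
  ],
  "rot": [
    [0.04,0,0.06],
    [0,0,0],
    [0,0,0],
    [0,0,0],
    [0,0,0],
    [0,0,0]
  ]
}}

```text
clock: 10.78
tool_pos: [509.0, 188.8, 25.6]
tcp_rot: [0.996, -0.095, 0.002, -0.0]
contact_force: [0.2, 0.1, 0.3]
width: 0.547
```

Run:
```python
from h import *
go(507.3,188.3,19.5,-10.9)
```

```text
clk 10.78 pos [509.  188.8  25.6] yaw -10.85 F [0.2 0.1 0.3] w 49.9 tilt [0.0038 0.0006]
 shift units [-0.04  0.02  0.15] tz units 0.01
```

Call:
{"name": "jog_arm", "arguments": {
  "grip": [50,50,5,5,5,5,5,5],
  "linear": [
    [-0.04,0.02,0.14],
    [0,0,0],
    [0,0,0],
    [0,0,0],
    [0,0,0],
    [0,0,0],
    [0,0,0],
    [0,0,0]
  ],
  "rot": [
    [0,-0.03,0],
    [0,0,0],
    [0,0,0],
    [0,0,0],
    [0,0,0],
    [0,0,0],
    [0,0,0],
    [0,0,0]
  ],
  "force": 35
}}

```text
clock: 11.78
tool_pos: [508.0, 188.6, 21.0]
tcp_rot: [0.996, -0.094, 0.001, -0.001]
contact_force: [0.0, -0.6, -0.2]
width: 0.109
```

Run:
```python
from h import *
go(507.3,188.3,80,-10.9)
```

```text
clk 11.78 pos [508.  188.6  21. ] yaw -10.84 F [ 0.  -0.6 -0.2] w 10.0 tilt [0.0015 0.0021]
 shift units [-0.01  0.01 -1.48] tz units 0.01
```

Gripped (10 mm). Lifting and moving to the staging point before the holder.

Call:
{"name": "jog_arm", "arguments": {
  "grip": [5,5,5,5,5,5,5,5],
  "linear": [
    [0,0,-0.5],
    [0,0,-1],
    [0,0.6,-0.2],
    [0,1,0],
    [0,1,0],
    [0,1,0],
    [0,1,0],
    [0,0.8,0]
  ],
  "rot": [
    [0,0,0],
    [0,0,0],
    [0,0,0],
    [0,0,0],
    [0,0,0],
    [0,0,0],
    [0,0,0],
    [0,0,0]
  ]
}}

```text
clock: 12.78
tool_pos: [466.0, -28.2, 90.5]
tcp_rot: [0.996, -0.093, 0.001, -0.001]
contact_force: [-1.2, 0.9, -1.7]
width: 0.108
```

Call:
{"name": "jog_arm", "arguments": {
  "grip": [5,5,5,5,5,5],
  "linear": [
    [0,0.5,0],
    [0,0,0],
    [0,0,0],
    [0,0,0],
    [0,0,0],
    [0,0,0]
  ],
  "rot": [
    [0,0,-0.5],
    [0,0,-1],
    [0,0,-1],
    [0,0,-1],
    [0,0,0],
    [0,0,0]
  ]
}}

```text
clock: 13.52
tool_pos: [460.8, -50.7, 90.1]
tcp_rot: [0.988, 0.154, 0.0, -0.001]
contact_force: [0.1, -0.4, -1.4]
width: 0.106
```

Run:
```python
from h import *
go(460.9,-64.9,60,18.2)
```

```text
clk 13.53 pos [460.8 -50.7  90.1] yaw 17.76 F [ 0.1 -0.4 -1.4] w 9.7 tilt [0.0006 0.0019]
 shift units [-0.11  0.34  0.75] tz units -0.06
```

Call:
{"name": "jog_arm", "arguments": {
  "grip": [5,5,5,5],
  "linear": [
    [-0.11,0.34,0.5],
    [0,0,0.55],
    [0,0,0],
    [0,0,0]
  ],
  "rot": [
    [0,0,-0.06],
    [0,0,0],
    [0,0,0],
    [0,0,0]
  ]
}}

```text
clock: 14.02
tool_pos: [461.6, -65.2, 48.1]
tcp_rot: [0.988, 0.155, 0.001, -0.001]
contact_force: [0.4, -0.3, -1.1]
width: 0.106
```

Run:
```python
from h import *
go(460.9,-64.9,45,18.2)
c=ctrl.get_calibration("wrist");p,d=ctrl.camera("wrist");P=cloud(c,d,True)
np.savez("pics/w5.npz",p=p,d=d,M=c["world_from_camera"]);cv2.imwrite("pics/w5.png",cv2.resize(p[:,:,::-1],(800,600),interpolation=2))
hsv=cv2.cvtColor(p,cv2.COLOR_RGB2HSV)
br=((hsv[...,0]<25)&(hsv[...,1]>130)&(hsv[...,2]>110)&(P[...,2]>20)&(P[...,2]<35)&(P[...,0]>600)).astype(np.uint8)
nn,L,st,ce=cv2.connectedComponentsWithStats(br); B=[]
for i in range(1,nn):
    if st[i,4]>25: B.append(onplane(c,ce[i],26,True)[0]); print("post",ce[i],st[i,4],B[-1].round(1),np.median(P[L==i],0).round(1))
H=np.array([574.9,-27.3]);a=np.radians(18.2);ex=np.array([np.cos(a),np.sin(a)]);ey=np.array([-ex[1],ex[0]])
hx=(P[...,:2]-H)@ex;hy=(P[...,:2]-H)@ey
q=(P[...,2]>4)&(P[...,2]<30)&(hx>-75)&(hx<75)&(abs(hy)<55)
print("all",cv2.minAreaRect(P[q&(hx>-10)][:,:2].astype(np.float32)))
for x in range(-10,60,8):
    s=q&(abs(hx-x)<4)&(P[...,2]>12)
    print(x,"rail hy",np.percentile(hy[s],[1,99]).round(1), end="; ")
print()
b=(P[...,2]>25)&(P[...,2]<38)&(hx<-36)&(hx>-140)&(abs(hy)<35)&(p.max(2)>90)
Q=P[b]; print("blade",b.sum(),cv2.minAreaRect(Q[:,:2].astype(np.float32)),Q[:,2].mean())
for x in range(-140,-30,12):
    s=b&(abs(hx-x)<6)
    if s.sum()>20: print(x,"blade hy",np.percentile(hy[s],[1,99]).round(1),P[s][:,2].mean().round(1),end="; ")
```

```text
clk 14.03 pos [461.6 -65.2  48.1] yaw 17.79 F [ 0.4 -0.3 -1.1] w 9.7 tilt [0.0019 0.0017]
 shift units [-0.01 -0.01  0.08] tz units -0.05
all ((587.805419921875, -22.840045928955078), (47.289833068847656, 76.86249542236328), 18.186660766601562)
-10 rail hy [-32.6  32.6]; -2 rail hy [-32.8  32.8]; 6 rail hy [-32.7  32.9]; 14 rail hy [-32.6  32.9]; 22 rail hy [-32.8  33. ]; 30 rail hy [-32.4  33.1]; Traceback (most recent call last):
  File "<stdin>", line 16, in <module>
    return _quantile_unchecked(
        a, q, axis, out, overwrite_input, method, keepdims, weights)
    return _ureduce(a,
                    func=_quantile_ureduce_func,
    ...<5 lines>...
                    overwrite_input=overwrite_input,
                    method=method)
    r = func(a, **kwargs)
    result = _quantile(arr,
                       quantiles=q,
    ...<2 lines>...
                       out=out,
                       weights=wgt)
    slices_having_nans = np.isnan(arr[-1, ...])
                                  ~~~^^^^^^^^^
IndexError: index -1 is out of bounds for axis 0 with size 0
```

View pics/w5.png

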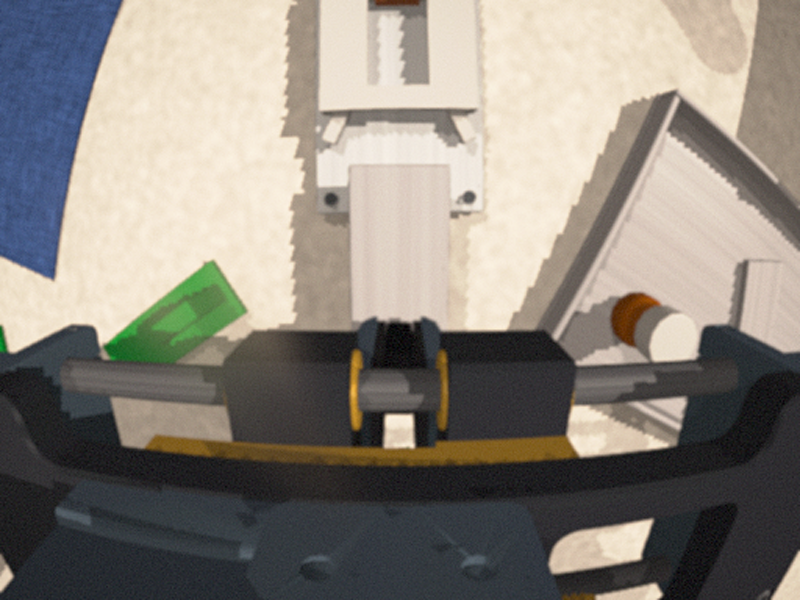

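The plate is held level with its tip over the ledge, centred between the guides (tip edge row 165, columns 350–450). Measuring its offset from the slot axis.

```bash
cat > m.py <<'E'
from h import *
def meas(p,d,c,zl=26,zh=42):
    P=cloud(c,d,True); H=np.array([574.9,-27.3]);a=np.radians(18.2);ex=np.array([np.cos(a),np.sin(a)]);ey=np.array([-ex[1],ex[0]])
    hx=(P[...,:2]-H)@ex;hy=(P[...,:2]-H)@ey
    for x in range(-14,32,9):
        s=(P[...,2]>12)&(P[...,2]<30)&(abs(hx-x)<4.5)&(abs(hy)<50)
        if s.sum()>20: print(x,"rail mid",np.percentile(hy[s],[1,99]).mean().round(2),end="; ")
    print()
    b=(P[...,2]>zl)&(P[...,2]<zh)&(hx<-20)&(hx>-115)&(abs(hy)<30)&(p.max(2)>100)
    print("tip hx",np.percentile(hx[b],99.5).round(1),"z",np.median(P[b][:,2]).round(1))
    for x in range(-105,-25,10):
        s=b&(abs(hx-x)<5)
        if s.sum()>50: print(x,"blade",np.percentile(hy[s],[1,99]).round(1),np.percentile(hy[s],[1,99]).mean().round(2),"z",np.median(P[s][:,2]).round(1))
E
python3 - <<'E'
from m import *
z=np.load("pics/w5.npz");c=ctrl.get_calibration("wrist");c["world_from_camera"]=z["M"];meas(z["p"],z["d"],c)
E
```

```text
-14 rail mid -0.32; -5 rail mid -0.03; 4 rail mid -0.01; 13 rail mid 0.14; 22 rail mid 0.1; 31 rail mid 0.41; 
tip hx -45.3 z 35.6
-105 blade [-18.9  19.5] 0.32 z 35.6
-95 blade [-19.3  19.3] -0.02 z 35.5
-85 blade [-19.2  19.5] 0.18 z 35.5
-75 blade [-19.6  19.3] -0.16 z 35.6
-65 blade [-19.6  19.7] 0.03 z 35.7
-55 blade [-19.7  19.5] -0.09 z 35.7
-45 blade [-19.7  18.9] -0.45 z 35.5
```

Call:
{"name": "jog_arm", "arguments": {
  "grip": [5,5,5,5],
  "linear": [
    [0,0,0.3],
    [0,0,0.13],
    [0,0,0],
    [0,0,0]
  ],
  "rot": [
    [0.01,-0.01,-0.08],
    [0,0,0],
    [0,0,0],
    [0,0,0]
  ]
}}

```text
clock: 14.58
tool_pos: [462.2, -65.1, 30.8]
tcp_rot: [0.987, 0.16, 0.001, -0.001]
contact_force: [0.1, -0.0, -1.0]
width: 0.108
```

Run:
```python
from m import *
go(460.9,-64.9,29,18.4)
c=ctrl.get_calibration("wrist");p,d=ctrl.camera("wrist");meas(p,d,c,14,24)
```

```text
clk 14.57 pos [462.2 -65.1  30.8] yaw 18.47 F [ 0.1 -0.  -1. ] w 9.8 tilt [0.0017 0.0023]
 shift units [-0.03 -0.01  0.04] tz units 0.01
-14 rail mid 0.05; -5 rail mid -0.01; 4 rail mid 0.06; 13 rail mid 0.14; 22 rail mid 0.05; 
tip hx -20.2 z 18.3
-105 blade [-18.8  19.6] 0.4 z 18.3
-95 blade [-19.   19.6] 0.26 z 18.2
-85 blade [-18.9  19.9] 0.52 z 18.2
-75 blade [-18.8  19.7] 0.46 z 18.3
-65 blade [-19.1  20.3] 0.61 z 18.3
-55 blade [-19.   20.2] 0.62 z 18.3
-45 blade [-19.   19.7] 0.37 z 18.3
-35 blade [-29.9  29.6] -0.15 z 17.2
```

Call:
{"name": "jog_arm", "arguments": {
  "grip": [5,5,5,5,5,5],
  "linear": [
    [0,0.01,0.04],
    [0,0,0],
    [0.2,0,0],
    [0.2,0,0],
    [0.2,0,0],
    [0,0,0]
  ],
  "rot": [
    [0,0,0.01],
    [0,0,0],
    [0,0,0],
    [0,0,0],
    [0,0,0],
    [0,0,0]
  ]
}}

```text
clock: 15.38
tool_pos: [487.7, -57.4, 29.7]
tcp_rot: [0.987, 0.16, 0.002, -0.001]
contact_force: [-0.2, -0.4, -0.4]
width: 0.106
```

Run:
```python
from m import *
a=np.radians(18.3)
go(574.9-40*np.cos(a),-27.3-40*np.sin(a),29,18.3)
```

```text
clk 15.38 pos [487.7 -57.4  29.7] yaw 18.38 F [-0.2 -0.4 -0.4] w 9.7 tilt [0.0032 0.0021]
 shift units [ 1.31 -0.03  0.02] tz units 0.01
```

Call:
{"name": "jog_arm", "arguments": {
  "grip": [5,5,5,5,5,5],
  "linear": [
    [0.15,0,0],
    [0.2,0,0],
    [0.2,0,0],
    [0.2,0,0],
    [0.2,0,0],
    [0,0,0]
  ],
  "rot": [
    [0,-0.02,0],
    [0,0,0],
    [0,0,0],
    [0,0,0],
    [0,0,0],
    [0,0,0]
  ]
}}

```text
clock: 16.12
tool_pos: [526.4, -44.4, 29.6]
tcp_rot: [0.987, 0.16, 0.0, -0.001]
contact_force: [-0.0, 0.2, -2.1]
width: 0.108
```

Run:
```python
from m import *
a=np.radians(18.3)
go(574.9-40*np.cos(a),-27.3-40*np.sin(a),29,18.3)
```

```text
clk 16.12 pos [526.4 -44.4  29.6] yaw 18.39 F [-0.   0.2 -2.1] w 9.8 tilt [0.0002 0.0012]
 shift units [ 0.29 -0.03  0.02] tz units 0.01
```

Call:
{"name": "jog_arm", "arguments": {
  "grip": [5,5,5,5,5],
  "linear": [
    [0.1,0,0],
    [0.1,0,0],
    [0.05,0,0],
    [0.03,0,0],
    [0,0,0]
  ],
  "rot": [
    [0,0,0],
    [0,0,0],
    [0,0,0],
    [0,0,0],
    [0,0,0]
  ]
}}

```text
clock: 16.75
tool_pos: [537.1, -40.7, 29.5]
tcp_rot: [0.987, 0.16, -0.0, -0.001]
contact_force: [-0.6, -0.2, -0.7]
width: 0.11
```

Run:
```python
from m import *
a=np.radians(18.3)
go(574.9-40*np.cos(a),-27.3-40*np.sin(a),29,18.3)
```

```text
clk 16.75 pos [537.1 -40.7  29.5] yaw 18.38 F [-0.6 -0.2 -0.7] w 10.1 tilt [-0.0005  0.0012]
 shift units [ 0.   -0.02  0.01] tz units 0.01
```

Call:
{"name": "jog_arm", "arguments": {
  "grip": [5,5,5,5],
  "linear": [
    [0.03,0,0],
    [0.03,0,0],
    [0.03,0,0],
    [0.03,0,0]
  ],
  "rot": [
    [0,0,0],
    [0,0,0],
    [0,0,0],
    [0,0,0]
  ]
}}

```text
clock: 17.25
tool_pos: [537.0, -39.8, 28.4]
tcp_rot: [0.987, 0.16, -0.005, -0.001]
contact_force: [-9.4, -7.2, 8.8]
width: 0.111
```

Run:
```python
from m import *
a=np.radians(18.3)
go(574.9-40*np.cos(a),-27.3-40*np.sin(a),29,18.3)
```

```text
clk 17.25 pos [537.  -39.8  28.4] yaw 18.42 F [-9.4 -7.2  8.8] w 10.1 tilt [-0.01    0.0008]
 shift units [-0.    0.   -0.01] tz units 0.01
```

Contact with the end stop (about 12 N along the slot) at the predicted position. Release and rise.

Call:
{"name": "jog_arm", "arguments": {
  "grip": [20,30,30,30,30,30,30],
  "linear": [
    [0,0,0],
    [0,0,0],
    [0,0,0],
    [0,0,-0.5],
    [0,0,-1],
    [-0.3,0,-1],
    [0,0,0]
  ],
  "rot": [
    [0,0,0],
    [0,0,0],
    [0,0,0],
    [0,0,0],
    [0,0,0],
    [0,0,0],
    [0,0,0]
  ]
}}

```text
clock: 18.12
tool_pos: [527.6, -43.8, 135.5]
tcp_rot: [0.987, 0.16, -0.003, -0.001]
contact_force: [0.1, 0.4, -0.2]
width: 0.327
```

Run:
```python
from m import *
go(0,0,0,18)
c=ctrl.get_calibration("wrist");p,d=ctrl.camera("wrist");P=cloud(c,d,True)
cv2.imwrite("pics/w6.png",cv2.resize(p[40:240,150:370,::-1],(660,600),interpolation=2))
H=np.array([574.9,-27.3]);a=np.radians(18.3);ex=np.array([np.cos(a),np.sin(a)]);ey=np.array([-ex[1],ex[0]])
hx=(P[...,:2]-H)@ex;hy=(P[...,:2]-H)@ey
h=(P[...,2]>4)&(P[...,2]<30)&(abs(hx)<80)&(abs(hy)<50);print("base hx",np.percentile(hx[h],[.2,99.8]).round(1),"hy",np.percentile(hy[h],[.5,99.5]).round(1))
f=(p.max(2)<90)&(P[...,2]>49)&(P[...,2]<58)&(abs(hx+40)<30)&(abs(hy)<20)
print("fin",f.sum(),np.percentile(hx[f],[1,99]).round(1),np.percentile(hy[f],[1,99]).round(1),"z",np.percentile(P[f][:,2],[5,50,95]).round(1),cv2.minAreaRect(P[f][:,:2].astype(np.float32))[2])
```

```text
clk 18.12 pos [527.6 -43.8 135.5] yaw 18.41 F [ 0.1  0.4 -0.2] w 29.8 tilt [-0.0071  0.0007]
 shift units [-12.15  -5.19   3.48] tz units 0.05
base hx [-64.7  64. ] hy [-37.5  37.4]
fin 261 [-50.6 -28.3] [-3.   4.9] z [52.  53.2 54.4] 18.490478515625
```

View pics/w6.png

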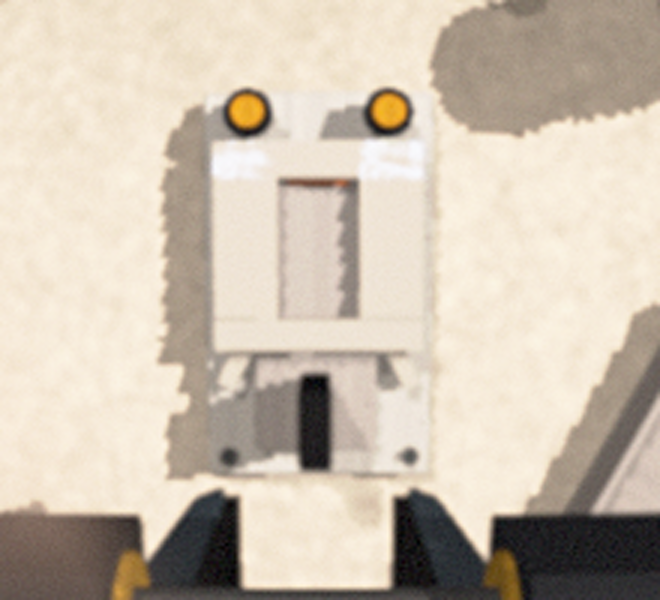

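The plate sits in the slot up to the stop: the fin centre is at hx about -39.5 (home is -40), and the guides, lips and bridge are clear. To be certain it's home, I'll nudge the fin's back gently with shut fingers.

Call:
{"name": "jog_arm", "arguments": {
  "grip": [0,0,0,0,0,0,0],
  "linear": [
    [-0.75,-0.04,0],
    [0,0,0],
    [0,0,0.6],
    [0,0,0.8],
    [0,0,0.8],
    [0,0,0.3],
    [0,0,0]
  ],
  "rot": [
    [0,0.05,0],
    [0,0,0],
    [0,0,0],
    [0,0,0],
    [0,0,0],
    [0,0,0],
    [0,0,0]
  ]
}}

```text
clock: 19.05
tool_pos: [500.2, -50.7, 30.9]
tcp_rot: [0.987, 0.16, -0.001, -0.002]
contact_force: [0.2, -0.2, 0.1]
width: 0.008
```

Run:
```python
from m import *
a=np.radians(18.3)
go(574.9-68*np.cos(a),-27.3-68*np.sin(a),26,18.3)
```

```text
clk 19.05 pos [500.2 -50.7  30.9] yaw 18.42 F [ 0.2 -0.2  0.1] w 0.7 tilt [-0.0017  0.0032]
 shift units [0.26 0.03 0.12] tz units 0.01
```

Call:
{"name": "jog_arm", "arguments": {
  "grip": [0,0,0,0,0,0],
  "linear": [
    [0.1,0,0.15],
    [0.08,0,0],
    [0.05,0,0],
    [0.03,0,0],
    [0.03,0,0],
    [0.03,0,0]
  ],
  "rot": [
    [0,0,0],
    [0,0,0],
    [0,0,0],
    [0,0,0],
    [0,0,0],
    [0,0,0]
  ]
}}

```text
clock: 19.8
tool_pos: [508.9, -47.5, 26.6]
tcp_rot: [0.987, 0.161, -0.005, -0.002]
contact_force: [-7.1, -6.9, 2.4]
width: 0.005
```

Run:
```python
from m import *
a=np.radians(18.3)
go(574.9-68*np.cos(a),-27.3-68*np.sin(a),26,18.3)
```

```text
clk 19.8 pos [508.9 -47.5  26.6] yaw 18.48 F [-7.1 -6.9  2.4] w 0.5 tilt [-0.0107  0.0019]
 shift units [0.02 0.04 0.01] tz units 0.02
```

Call:
{"name": "jog_arm", "arguments": {
  "grip": [0,0],
  "linear": [
    [0.04,0,0],
    [0.04,0,0]
  ],
  "rot": [
    [0,0,0],
    [0,0,0]
  ]
}}

```text
clock: 20.05
tool_pos: [508.8, -47.1, 26.7]
tcp_rot: [0.987, 0.161, -0.008, -0.002]
contact_force: [-10.9, -8.9, 4.4]
width: 0.005
```

Call:
{"name": "jog_arm", "arguments": {
  "grip": [0,0,0,0,0,0],
  "linear": [
    [-0.3,0,0],
    [-0.4,0,-0.2],
    [0,0,-1],
    [0,0,-1],
    [0,0,-0.6],
    [0,0,0]
  ],
  "rot": [
    [0,0,0],
    [0,0,0],
    [0,0,0],
    [0,0,0],
    [0,0,0],
    [0,0,0]
  ]
}}

```text
clock: 20.8
tool_pos: [480.8, -57.4, 145.6]
tcp_rot: [0.987, 0.161, -0.007, -0.002]
contact_force: [-0.8, 0.1, 0.4]
width: 0.009
```

Run:
```python
from m import *
go(0,0,0,18)
c=ctrl.get_calibration("wrist");p,d=ctrl.camera("wrist");P=cloud(c,d,True)
H=np.array([574.9,-27.3]);a=np.radians(18.3);ex=np.array([np.cos(a),np.sin(a)]);ey=np.array([-ex[1],ex[0]])
hx=(P[...,:2]-H)@ex;hy=(P[...,:2]-H)@ey
h=(P[...,2]>4)&(P[...,2]<30)&(abs(hx)<80)&(abs(hy)<50);print("base hx",np.percentile(hx[h],[.2,99.8]).round(1))
f=(p.max(2)<90)&(P[...,2]>49)&(P[...,2]<58)&(abs(hx+40)<30)&(abs(hy)<20)
print("fin",f.sum(),np.percentile(hx[f],[1,99]).round(1),np.percentile(hy[f],[1,99]).round(1),"z",np.percentile(P[f][:,2],[5,50,95]).round(1))
a,_=ctrl.camera("scene");b,_=ctrl.camera("side")
cv2.imwrite("pics/end.png",np.hstack([cv2.resize(a[110:310,150:410,::-1],(400,308)),cv2.resize(b[130:370,130:370,::-1],(400,308))]))
```

```text
clk 20.8 pos [480.8 -57.4 145.6] yaw 18.48 F [-0.8  0.1  0.4] w 0.8 tilt [-0.0135  0.001 ]
 shift units [-10.9   -5.15   3.8 ] tz units 0.06
base hx [-65.6  63.2]
fin 256 [-51.8 -29.8] [-2.6  5.4] z [52.1 53.4 54.6]
```

View pics/end.png

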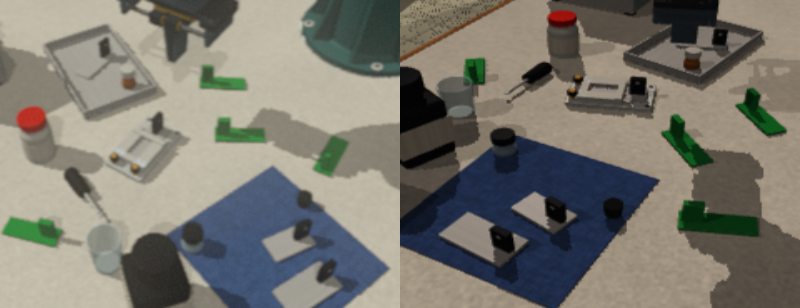

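The force rose from about 9 to 14 N with no advance, so the plate is against the stop. Relative to the base, the fin centre is at -39.6 mm. The final views show D in the tray, B and C on the mat, and nothing else disturbed. Handing in.

```bash
python3 -c "
from bench import ctrl
print(ctrl.close_job())"
```

```text
the job is handed in; nothing more can be done
None
```

The job is handed in: plate_d lies flat in the steel tray and plate_a is slid fully home in the holder. It took about 21 s of the 54 s allowed.

- **Right plate:** the blade I picked measured 39.9 x 89.6 mm, against a 42.5 mm slot. Plate_b is wider and plate_c shorter.
- **Fully home:** plate_a met the end stop at about 12 N. I then pushed the back of its fin with the shut fingers. The force rose from about 9 to 14 N with no movement. Its fin centre is 39.6 mm behind the holder's centre, where home is 40 mm, within the roughly 2 mm camera accuracy.
- **Everything else:** the last pictures show plate_b, plate_c, the vial and the other loose things in view apparently where they were. I judged that by eye and did not measure it. The gripper was clear of everything.

No check failed. One disagreement was small: the depth and edge readings of the holder's yaw varied between 17.8° and 18.7°, and I used about 18.4°.

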